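# Swing the long body scrubber home into its suction clip and strap it in

### The job

The long grey body scrubber hangs by its ring on the wall hook but has been left swung out across the ledge. Keeping the ring on the hook, swing it back in towards the tiled upstand until its handle sits fully home against the back of the white clip, and then close the clip's hinged strap over the handle. Only a suction cup holds the clip on the tiles, so never press the scrubber against it with more than about 20 N, and leave the other toiletries where they stand.

Things in the scene. Friction and masses are not known exactly. Their poses are not given: they have to be found in the camera images.
- scrubber: Grey hard-silicone scrubber, 359 mm long, 0.16-0.29 kg, lying level. Origin: centre of its ring (28 mm, 13 mm hole), at ledge height; x runs along the handle to the head, z up. Handle x 12 to 240 mm, 24 mm wide, z 10 to 24 mm; the -y side (robot's) is flat, the +y side (upstand's) rounded. At first swung out 0.3-0.6 rad from the line along the upstand; slides on the ledge with 1-3 N.
- scrubber_head (a point): Middle of the top of the scrubber's head, 290 mm from the ring centre, 28 mm above the ledge; axes as the scrubber's. The head is a rounded oblong 110 mm long (from 55 mm before to 55 mm past this point), 70 mm wide (35 mm either side), z 0 to 28 mm; its sides are straight for 20 mm either way of this point.
- hook_tip (a point): Top of the upright, 6 mm thick end of the steel J-hook on the upstand, 43 mm above the ledge, 45 mm out from the tile face. The ring sits around this upright with about 3 mm of play all round and turns freely on it.
- holder: White clip on a suction cup, on the tile face of the low upstand (96 mm tall). Origin: on the tile face at ledge height, mid-length of the clip. x points into the upstand, y along it to the hook (175-205 mm off), z up. The clip is open to -x (the robot) and spans y -22 to +24 mm, up to 41 mm high. The suction lets go if the scrubber presses on clip, jaw or strap with over 22 N.
- clip_mid (a point): Average place of the handle's centre when home (45 mm off the tiles, 17 mm high), axes as the holder's. The true one lies up to 6 mm nearer or farther along x, as the cup is squashed: never reported, fixed in a run, to be felt. A sprung jaw over the handle resists with 2-10 N over the last 25 mm, and the handle stays where it is left; at the clip's back plate the force rises steeply.
- strap_hinge (a point): Average place of the strap's hinge line (along the holder's y), 17 mm high, 20 mm nearer the upstand than the handle's centre when home, so off by the same up to 6 mm in x. Strap 12 mm wide, centred here. Closed, its flat top is 31.5 mm above the ledge and reaches 52 mm out from the hinge line, the last 14 mm a thumb tab; a lip behind the tab drops in front of the handle.
- strap (a joint): Angle of the clip's hinged strap, rad: 0 = closed over the handle, larger = swung up, 0.5-0.7 at first, 1.1 at most. Stiff: it needs about 1 N at its end and stays where it is left. Press its top or tab down from above to close it. It closes fully only if the handle is home within about 1.5 mm; else the lip lands on top of the handle.
- frosted_bottle: Bystander: frosted glass bottle with a twist cap, 62 mm across, 142 mm tall, on the stainless shelf; origin: centre of its foot
- mirror: Bystander: small round chrome mirror on a foot, 90 mm disc, 140 mm tall, on the stainless shelf; origin: centre of its foot
- soap_saver: Bystander: slatted wooden soap saver, 80 x 114 mm, 20 mm tall, on the ledge; origin: centre of its underside
- soap: Bystander: white bar of soap, 50 x 75 x 22 mm, on the soap saver; origin: centre of its underside
- nail_brush: Bystander: wooden nail brush, 90 x 36 mm, 28 mm tall, on the ledge to the right of the scrubber's head; origin: centre of its underside
- tumbler: Bystander: white tooth mug, 70 mm across, 95 mm tall, on the ledge to the right; origin: centre of its foot
- shampoo: Bystander: white plastic bottle, 56 mm across, 170 mm tall, by the upstand to the right of the clip; origin: centre of its foot
Things that resemble listed ones, but are neither listed nor needed, are in the scene too. Leave any blue, purple or red look-alike of the holder alone.

How it is judged (in metres and radians):
On the way:
1. with the ring on the hook, the scrubber is swung in along the upstand with its handle in the clip (within 0.06 rad of the upstand's line) while the strap is still up (over 0.35 rad) (y of scrubber in the frame of holder above 0.16 m and horizontal distance between scrubber and hook_tip below 0.006 m and height (world z) of scrubber below 0.012 m and angle between scrubber's own z axis and vertical below 0.06 rad and angle between the x axis of scrubber and the y axis of holder, either way round below 0.06 rad and value of joint strap above 0.35 rad), for 0.2 s.
At the end, for the whole second after the job is handed in: The strap is closed over the handle (under 0.1 rad, which only a handle fully home allows), the scrubber lies along the upstand (within 0.06 rad), level (0.06 rad) on the ledge (origin under 12 mm), its ring still on the hook (within 6 mm of the hook's upright), and it is at rest (y of scrubber in the frame of holder above 0.16 m and horizontal distance between scrubber and hook_tip below 0.006 m and height (world z) of scrubber below 0.012 m and angle between scrubber's own z axis and vertical below 0.06 rad and angle between the x axis of scrubber and the y axis of holder, either way round below 0.06 rad and value of joint strap below 0.1 rad and linear speed of scrubber below 0.01 m/s); the robot touches nothing.
It fails at once if the scrubber presses on the clip (its back, jaw or strap) with more than 22 N (contact force between scrubber and holder above 22 N).
It fails at once if one of the other toiletries is moved by more than 25 mm or tipped (distance of any of frosted_bottle, mirror, soap_saver, soap, nail_brush, tumbler, shampoo from where it was at the start of the episode above 0.025 m or angle between any of frosted_bottle, mirror, soap_saver, soap, nail_brush, tumbler, shampoo's own z axis and vertical above 0.3 rad).
It also fails if it takes over 48 s, if anything falls off the work surface, if the arm or the gripper's body presses on something with over 40 N, if the wrist force passes 120 N, or if a joint passes its speed limit or range.

### The arm

A 6-joint arm with a two-finger parallel gripper is mounted at the origin on the work surface. World frame = base frame: x ahead of the robot, y to its left, z up, the work surface at z = 0. Lengths are in mm, angles in rad, forces in N, time in s.
With the tool pointing down it reaches from about 300 to 775 mm from the base axis. Payload 14.6 kg.
Tool frame: the origin (TCP) lies midway between the tips of the shut fingers; the grasp point (between the pads) lies bot.grasp_offset behind it (bot.grasp_offset is the distance from the TCP to the grasp point, in mm); z points along the fingers, y is the direction in which the jaws open and shut (so a half turn about z gives the same grasp; the last joint's range is limited). The gripper opens to 85 mm and grips with 20 to 120 N. Pads are 22 mm wide; open, the fingers measure 114 mm over their backs; the gripper's body (76 mm by 85 mm) begins 54 mm behind the grasp point. The pads swing forward as they close: fully open they stand 13 mm farther back than shut.
Start: joints at [1.275, 0.3, 1.521, -0, 1.321, -0.067], TCP at [124.743, 535.657, 231.281] pointing down, gripper open.
Joint ranges: [-3.03, 3.03], [-0.79, 2.21], [0.23, 2.52], [-1.04, 4.18], [0, 3.07], [-2.55, 2.55]. Speed limits (rad/s): [2.22, 2.22, 2.57, 3.14, 3.14, 3.14].

### API

Orientations are given as [roll, pitch, yaw] about the fixed x, y, z axes, in that order (R = Rz(yaw) Ry(pitch) Rx(roll)).
In Python, from bench import bot gives the robot as it stands.
- The arm moves only by the shell command python3 -m creep 'ROWS' [FORCE]. ROWS is JSON, a list of rows, each an object with "travel": the shift along the tool's x, y, z in cm, a list of three; "twist": the turn, a rotation vector about the tool's x, y, z in rad, a list of three; "jaw": the gripper's target within -1 to 1 (fully open at 1, half-way at 0, shut at -1). A call has 1 to 12 rows; each row shifts and turns the commanded pose from where the row before left it, along the tool's axes as they then stand; what a row does not reach is not made up. A row lasts 1/10 s, in which the tool goes at most 50 mm and 8.59 degrees, less where a joint would pass 70% of its speed; a pose out of reach is approached as far as the arm can. A call with a gripper value outside its range is refused whole. The fingers move at their own pace and stop on an object; FORCE is the grip in N (left out, the last holds). Time passes only in rows, so rows that do not move let the fingers close. It gives the time, the measured TCP pose, the force and the opening at its end, in the units of the state.
- bot.read_state(): the state, without advancing time (a new reading comes with each control period).
- bot.camera(name): name is "scene" or "top"; returns the picture (480x640x3 uint8, red, green, blue); there is no depth.
- bot.camera_info(name): a dict with "vertical_fov" (degrees; the focal length in pixels is half the picture's height over the tangent of half this angle, whatever the lens; pixels are square), "cx", "cy" (the principal point, pixels), "pose" (4x4, takes a point from camera to world coordinates). Camera axes: x right, y down, z forward; pixel columns grow to the right and rows downward; lengths in mm; the calibration is good to about 2 mm. A picture is of the moment at which its call begins. camera_info takes no time and is no camera call.
- bot.finish_job(): hands the job in, once; it reports no verdict.
The state is a dict: "time_s": time; "q": joint angles; "joint_vel": joint speeds; "tau": joint torques, N m; "position": TCP position; "ee_rot": TCP orientation; "wrist_force": force on the tool from outside, world axes, zero at the start; "wrist_torque": the same for the moment, N m; "grip_width": finger opening in mm.
Only numpy, scipy, OpenCV 4.12 (cv2) and the standard library are available. Lean on these libraries where they do the work, as an engineer would, in place of code of your own. Each camera call takes 0.05 s, during which the arm holds its last target.

## Working session

There is one attempt and no reset: what is moved stays moved. The work goes in short steps, Python scripts to look and compute and a shell command to move; the robot and the scene stay as the last step left them, time stands still between calls to the robot, and variables do not carry over. Pictures are saved under pics/ and viewed, and the job is handed in when it is done.

```bash
ls; mkdir -p pics; python3 - <<'E'
from bench import bot
import cv2,numpy as np
for n in("scene","top"):
    im=bot.camera(n); cv2.imwrite(f"pics/{n}0.png",im[:,:,::-1]); np.save(f"pics/{n}0.npy",im)
    i=bot.camera_info(n); print(n,i["vertical_fov"],i["cx"],i["cy"],np.round(i["pose"],3).tolist(), [k for k in i])
s=bot.read_state(); print({k:np.round(v,3).tolist() for k,v in s.items()}, bot.grasp_offset)
E
```

```text
pics
scene 54.38604687981499 316.1113624707965 239.57678164771565 [[-0.449, 0.49, -0.747, 1588.877], [0.893, 0.239, -0.38, 586.138], [-0.008, -0.838, -0.545, 772.747], [0.0, 0.0, 0.0, 1.0]] ['vertical_fov', 'cx', 'cy', 'pose']
top 57.1100211088218 322.5281545837849 239.99678441256825 [[-0.023, -0.997, 0.075, 567.082], [-1.0, 0.021, -0.022, 123.231], [0.021, -0.075, -0.997, 989.941], [0.0, 0.0, 0.0, 1.0]] ['vertical_fov', 'cx', 'cy', 'pose']
{'time_s': 0.1, 'q': [1.275, 0.3, 1.521, -0.0, 1.321, -0.067], 'joint_vel': [0.002, -0.002, -0.001, 0.0, 0.001, 0.0], 'tau': [0.002, -54.439, -36.236, -0.0, 0.003, 0.0], 'position': [124.707, 535.466, 230.794], 'ee_rot': [-3.141, -0.0, 2.913], 'wrist_force': [0.567, -0.098, 0.307], 'wrist_torque': [0.017, 0.03, -0.011], 'grip_width': 85.311} 18.700000000000003
```

View pics/scene0.png

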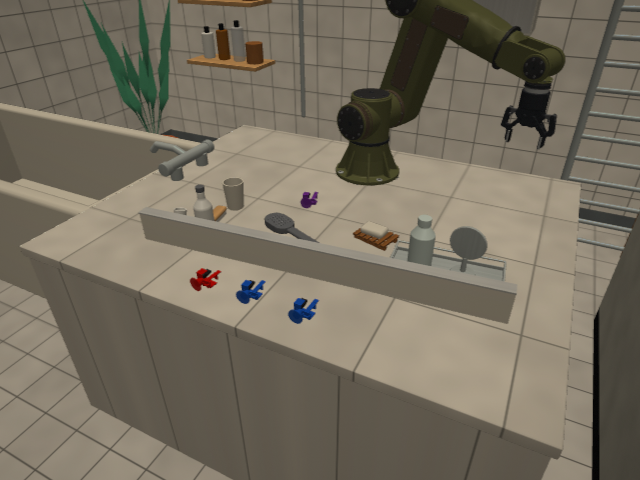

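View pics/top0.png

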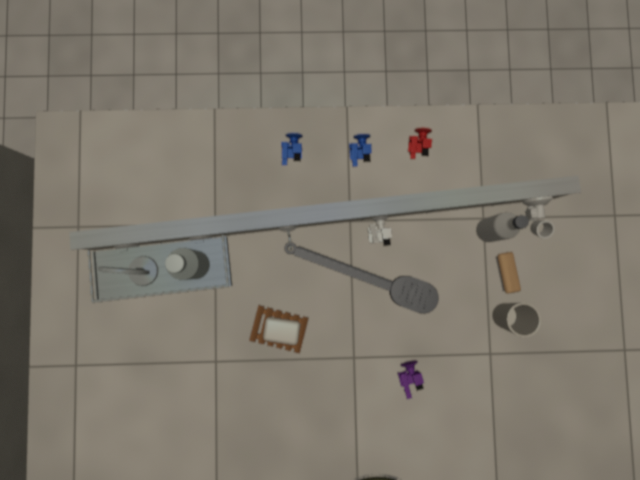

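The top view shows the scrubber's ring at (290,248) and its head at (414,294). The white clip is at about (380,232), with the upstand running from (75,242) to (578,185). Two white things are on the upstand: (380,232), and (538,212), which has a round cup and ring beside the shampoo. The first is 175-205 mm from the hook, so it fits. I'll confirm with a crop.

```bash
cat > h.py <<'E'
from bench import bot
import numpy as np,cv2
def cast(name,uv,z):
    i=bot.camera_info(name);P=np.array(i["pose"]);f=240/np.tan(np.radians(i["vertical_fov"])/2)
    d=P[:3,:3]@np.array([(uv[0]-i["cx"])/f,(uv[1]-i["cy"])/f,1]);o=P[:3,3]
    return o+d*(z-o[2])/d[2]
def proj(name,p):
    i=bot.camera_info(name);P=np.array(i["pose"]);f=240/np.tan(np.radians(i["vertical_fov"])/2)
    c=P[:3,:3].T@(np.array(p)-P[:3,3]);return np.array([i["cx"]+f*c[0]/c[2],i["cy"]+f*c[1]/c[2]])
E
python3 - <<'E'
from h import *
im=np.load("pics/top0.npy")[:,:,::-1]
a=cv2.resize(im[200:320,270:450],None,fx=4.4,fy=4.4,interpolation=cv2.INTER_CUBIC);cv2.imwrite("pics/crop_top.png",a)
b=cv2.resize(im[180:240,360:400],None,fx=9,fy=9,interpolation=cv2.INTER_CUBIC)
c=cv2.resize(im[180:240,515:560],None,fx=9,fy=9,interpolation=cv2.INTER_CUBIC)
cv2.imwrite("pics/crop_clip.png",np.hstack([b,c]))
E
```

```text
(no output)
```

View pics/crop_top.png

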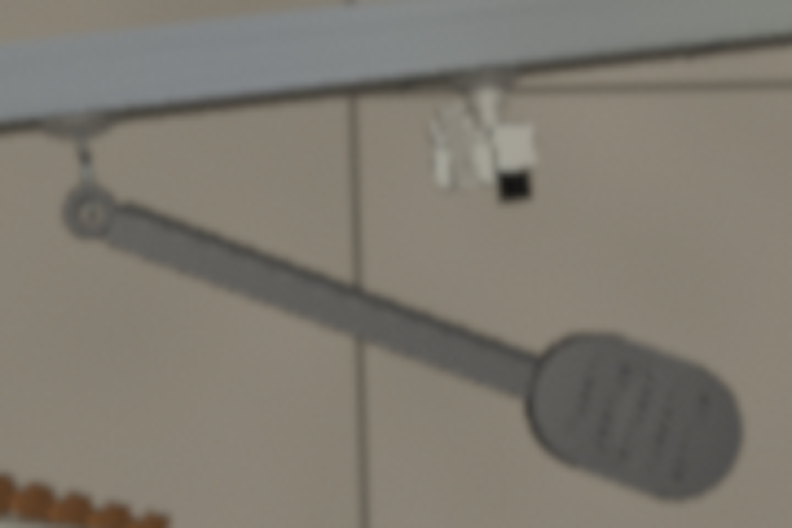

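View pics/crop_clip.png

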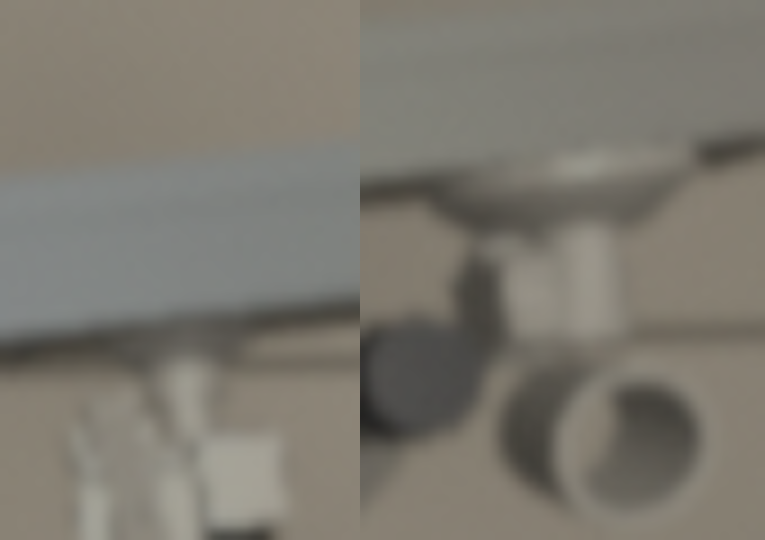

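The crop confirms it: the left one, at (380,232), is an open clip with a black-ended part, and the right one, at (538,212), is a tumbler-ring holder. Next I'll look at a coloured look-alike to learn the clip's shape, and measure the line and hook.

```bash
python3 - <<'E'
from h import *
im=np.load("pics/top0.npy")[:,:,::-1]; sc=np.load("pics/scene0.npy")[:,:,::-1]
r=lambda a,s:cv2.resize(a,(s,s),interpolation=cv2.INTER_CUBIC)
cv2.imwrite("pics/look.png",np.vstack([np.hstack([r(sc[290:330,283:323],260),r(sc[270:310,230:270],260),r(sc[180:220,290:330],260)]),np.hstack([r(im[125:175,335:385],260),r(im[210:260,355:405],260),r(im[350:400,385:435],260)])]))
# bottom edge of upstand face
g=cv2.cvtColor(np.ascontiguousarray(im),cv2.COLOR_BGR2GRAY).astype(float)
pts=[]
for u in list(range(235,275,3))+list(range(300,365,3))+list(range(395,480,3)):
    y0=242-(u-75)*57/503
    rows=np.arange(int(y0)-12,int(y0)+18); k=rows[np.argmin(g[rows,u])]; pts.append((u,k))
pts=np.array(pts); print(pts.tolist())
W=np.array([cast("top",p,0)[:2] for p in pts])
m=np.ones(len(W),bool)
for _ in range(4):
    c=np.polyfit(W[m,1],W[m,0],1); res=W[:,0]-np.polyval(c,W[:,1]); m=abs(res)<max(2,1.5*np.std(res[m]))
print(c,m.sum(),res[m].std())
# scrubber: dark grey mask
hsv=cv2.cvtColor(np.ascontiguousarray(im),cv2.COLOR_BGR2HSV); print(hsv[294,414],hsv[265,330],hsv[265,300],hsv[248,290],hsv[240,387],hsv[230,387],hsv[236,371])
for n,uv,z in(("ring",(290.5,248.2),15),("head",(414,294),28)): print(n,cast("top",uv,z))
E
```

```text
[[235, 233], [238, 232], [241, 232], [244, 232], [247, 231], [250, 231], [253, 231], [256, 230], [259, 230], [262, 230], [265, 229], [268, 229], [271, 229], [274, 228], [300, 225], [303, 225], [306, 225], [309, 224], [312, 224], [315, 224], [318, 223], [321, 223], [324, 223], [327, 222], [330, 222], [333, 222], [336, 221], [339, 221], [342, 221], [345, 220], [348, 220], [351, 220], [354, 219], [357, 219], [360, 219], [363, 219], [395, 214], [398, 214], [401, 214], [404, 213], [407, 213], [410, 213], [413, 212], [416, 212], [419, 212], [422, 212], [425, 211], [428, 211], [431, 211], [434, 210], [437, 210], [440, 209], [443, 209], [446, 209], [449, 209], [452, 208], [455, 208], [458, 207], [461, 207], [464, 207], [467, 206], [470, 206], [473, 206], [476, 205], [479, 205]]
[-9.32825334e-02  6.89668691e+02] 65 0.7166005756815905
[23 12 85] [15 11 95] [ 21  36 133] [23 24 97] [23 28 36] [ 24  22 164] [ 25  19 157]
ring [623.6031931  172.76203959  15.        ]
head [517.13538003 -94.59689058  28.        ]
```

View pics/look.png

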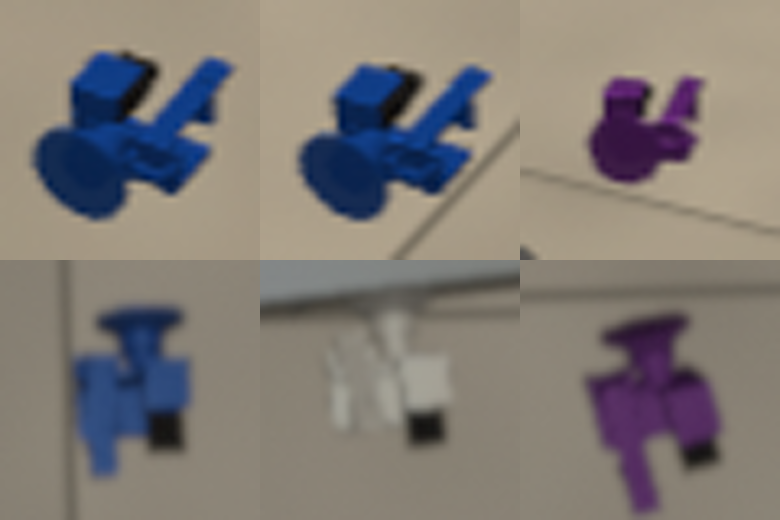

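```bash
python3 - <<'E'
from h import *
im=np.load("pics/top0.npy")[:,:,::-1]; sc=np.load("pics/scene0.npy")[:,:,::-1]
a=np.ascontiguousarray(im[205:250,360:400]); a=cv2.resize(a,None,fx=13,fy=13,interpolation=cv2.INTER_LINEAR)
a=np.clip((a.astype(float)-30)*1.5,0,255).astype(np.uint8)
for k in range(0,40,5): cv2.putText(a,str(360+k),(k*13,10),0,.35,(0,0,255)); cv2.line(a,(k*13,0),(k*13,5),(0,0,255))
for k in range(0,45,5): cv2.putText(a,str(205+k),(0,k*13+4),0,.35,(0,0,255))
cv2.imwrite("pics/clipz.png",a)
c=np.array([-9.32825334e-02,689.668691]);u=np.array([0.09288,-0.99568])
for n,uv,z in(("cup",(381,217),20),("hooktip",(290.5,248),43),("ring",(290.5,248.2),12),("black",(387,242),41),("brush",(509,272),28),("strapend",(371,237),60)):
    p=cast("top",uv,z);t=(np.polyval(c,p[1])-p[0])*.99568; print(n,p.round(1),"off tile",t.round(1),"s",(p[:2]@u).round(1))
E
```

```text
cup [688.3 -29.4  20. ] off tile 4.1 s 93.2
hooktip [622.4 171.3  43. ] off tile 51.1 s -112.8
ring [623.8 172.9  12. ] off tile 49.5 s -114.2
black [631.  -37.3  41. ] off tile 61.9 s 95.8
brush [ 560.1 -305.8   28. ] off tile 157.5 s 356.5
strapend [ 6.41e+02 -4.00e-01  6.00e+01] off tile 48.4 s 60.0
```

View pics/clipz.png

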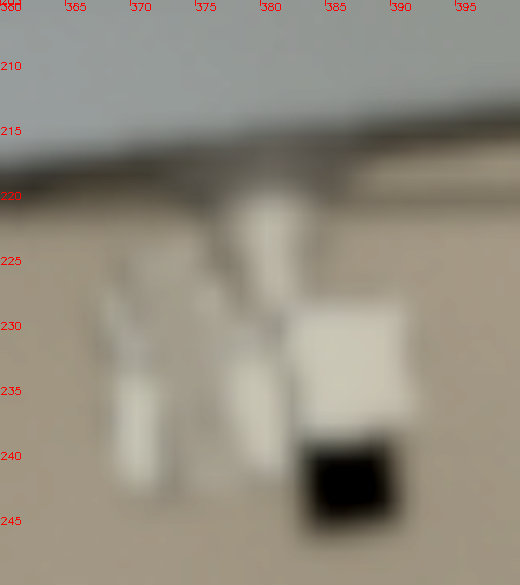

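The strap is the dim, raised bar at columns 372-378, in line with (375,242). The jaw is the block with the black end at (387,242). The scrubber is swung out about 0.47 rad, so I'll move over and push on the side of its head.

```bash
python3 -m creep '[{"travel":[-2.5,-2.9,0],"twist":[0,0,0],"jaw":-1},{"travel":[-2.5,-2.9,0],"twist":[0,0,0],"jaw":-1},{"travel":[-2.5,-2.9,0],"twist":[0,0,0],"jaw":-1},{"travel":[-2.5,-2.9,0],"twist":[0,0,0],"jaw":-1},{"travel":[-2.5,-2.9,0],"twist":[0,0,0],"jaw":-1},{"travel":[-2.5,-2.9,0],"twist":[0,0,0],"jaw":-1},{"travel":[-2.5,-2.9,0],"twist":[0,0,0],"jaw":-1},{"travel":[-2.5,-2.9,0],"twist":[0,0,0],"jaw":-1},{"travel":[-2.5,-2.9,0],"twist":[0,0,0],"jaw":-1},{"travel":[-2.5,-2.9,0],"twist":[0,0,0],"jaw":-1}]' 40
python3 -m creep '[{"travel":[0,0,0],"twist":[0,0,0.139],"jaw":-1},{"travel":[0,0,0],"twist":[0,0,0.139],"jaw":-1},{"travel":[0,0,0],"twist":[0,0,0.139],"jaw":-1},{"travel":[0,0,0],"twist":[0,0,0.139],"jaw":-1},{"travel":[0,0,0],"twist":[0,0,0.139],"jaw":-1},{"travel":[0,0,0],"twist":[0,0,0.139],"jaw":-1},{"travel":[0,0,0],"twist":[0,0,0.139],"jaw":-1},{"travel":[0,0,0],"twist":[0,0,0.139],"jaw":-1},{"travel":[0,0,0],"twist":[0,0,0.137],"jaw":-1},{"travel":[0,0,0],"twist":[0,0,0],"jaw":-1}]'
cat >> h.py <<'E'
H=np.array([623.,172.]);U=np.array([.0929,-.9957]);T=np.array([-.9957,-.0929])
def st():
    s=bot.read_state();p=np.array(s["position"]);f=np.array(s["wrist_force"]);d=p[:2]-H
    print("t%.1f s=%.1f t=%.1f z=%.1f rpy"%(s["time_s"],d@U,d@T,p[2]),np.round(s["ee_rot"],3),"F s,t,z=%.1f %.1f %.1f"%(f[:2]@U,f[:2]@T,f[2]),"w",round(float(s["grip_width"]),1),"p",p.round(1))
E
python3 -c "from h import *;st()"
```

```text
time_s: 1.1
position: [302.7, 195.0, 231.2]
ee_rot: [3.142, 0.0, 2.913]
wrist_force: [0.6, 1.2, 0.4]
grip_width: -0.0
time_s: 2.1
position: [302.3, 196.4, 231.1]
ee_rot: [-3.141, 0.0, 1.661]
wrist_force: [0.2, -0.4, 0.4]
grip_width: 0.0
t2.1 s=-54.1 t=317.0 z=231.1 rpy [-3.141  0.     1.661] F s,t,z=0.4 -0.2 0.4 w 0.0 p [302.3 196.4 231.1]
```

```bash
python3 -m creep '[{"travel":[-3.5,1.55,1],"twist":[0,0,0],"jaw":-1},{"travel":[-3.5,1.55,1],"twist":[0,0,0],"jaw":-1},{"travel":[-3.5,1.55,1],"twist":[0,0,0],"jaw":-1},{"travel":[-3.5,1.55,1],"twist":[0,0,0],"jaw":-1},{"travel":[-3.5,1.55,1],"twist":[0,0,0],"jaw":-1},{"travel":[-3.5,1.55,1],"twist":[0,0,0],"jaw":-1},{"travel":[-3.5,1.55,1],"twist":[0,0,0],"jaw":-1},{"travel":[-3.5,1.55,1],"twist":[0,0,0],"jaw":-1},{"travel":[0,0,3.5],"twist":[0,0,0],"jaw":-1},{"travel":[0,0,3.5],"twist":[0,0,0],"jaw":-1},{"travel":[0,0,3.5],"twist":[0,0,0],"jaw":-1}]' >/dev/null
python3 - <<'E'
from h import *
st(); im=bot.camera("top"); cv2.imwrite("pics/top1.png",cv2.resize(im[190:340,260:460,::-1],None,fx=4,fy=4,interpolation=cv2.INTER_CUBIC))
E
```

```text
t3.2 s=226.1 t=193.1 z=44.9 rpy [3.142 0.    1.668] F s,t,z=-0.7 0.2 0.4 w 0.4 p [451.8 -71.   44.9]
```

View pics/top1.png

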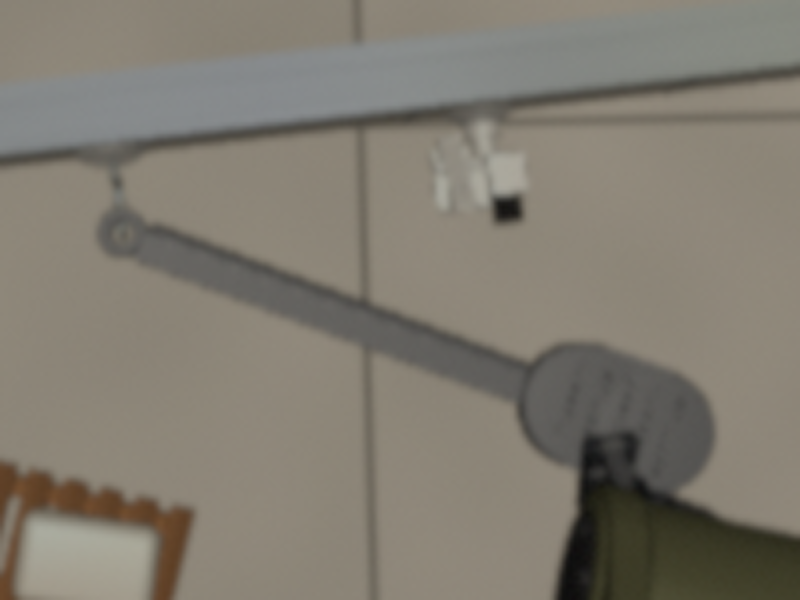

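The fingers are just on the robot's side of the head's straight edge, at about (610,450) in the crop. I'll back off a little and go down.

```bash
python3 -m creep '[{"travel":[0,-0.7,0],"twist":[0,0,0],"jaw":-1},{"travel":[0,0,1.5],"twist":[0,0,0],"jaw":-1},{"travel":[0,0,1.8],"twist":[0,0,0],"jaw":-1},{"travel":[0,0,0],"twist":[0,0,0],"jaw":-1}]' >/dev/null; python3 -c "from h import *;st()"
python3 -m creep '[{"travel":[0,0.6,0],"twist":[0,0,0],"jaw":-1},{"travel":[0,0.6,0],"twist":[0,0,0],"jaw":-1},{"travel":[0,0.5,0],"twist":[0,0,0],"jaw":-1}]' >/dev/null; python3 -c "from h import *;st()"
```

```text
t3.6 s=225.8 t=200.2 z=13.7 rpy [-3.141 -0.     1.666] F s,t,z=-0.2 0.4 -0.0 w 0.1 p [444.6 -71.4  13.7]
t4.0 s=226.0 t=181.6 z=14.5 rpy [3.140e+00 1.000e-03 1.664e+00] F s,t,z=0.3 0.4 -0.0 w 0.2 p [463.2 -69.9  14.5]
```

```bash
python3 -m creep '[{"travel":[-0.48,0.6,0],"twist":[0,0,0],"jaw":-1},{"travel":[-0.48,0.7,0],"twist":[0,0,0],"jaw":-1},{"travel":[-0.48,0.7,0],"twist":[0,0,0],"jaw":-1},{"travel":[-0.48,0.7,0],"twist":[0,0,0],"jaw":-1},{"travel":[-0.48,0.7,0],"twist":[0,0,0],"jaw":-1}]' >/dev/null; python3 -c "from h import *;st()"
python3 -m creep '[{"travel":[-0.38,0.8,0],"twist":[0,0,0],"jaw":-1},{"travel":[-0.38,0.8,0],"twist":[0,0,0],"jaw":-1},{"travel":[-0.38,0.8,0],"twist":[0,0,0],"jaw":-1},{"travel":[-0.38,0.8,0],"twist":[0,0,0],"jaw":-1},{"travel":[-0.38,0.7,0],"twist":[0,0,0],"jaw":-1}]' >/dev/null; python3 - <<'E'
from h import *
st(); im=bot.camera("top"); cv2.imwrite("pics/top2.png",cv2.resize(im[190:340,260:460,::-1],None,fx=4,fy=4,interpolation=cv2.INTER_CUBIC))
E
```

```text
t4.5 s=250.3 t=148.3 z=13.2 rpy [-3.141 -0.     1.664] F s,t,z=-1.3 1.4 1.3 w 0.1 p [498.6 -91.   13.2]
t5.0 s=269.1 t=109.2 z=13.3 rpy [ 3.141 -0.     1.664] F s,t,z=-0.8 1.2 0.5 w -0.2 p [ 539.3 -106.1   13.3]
```

View pics/top2.png

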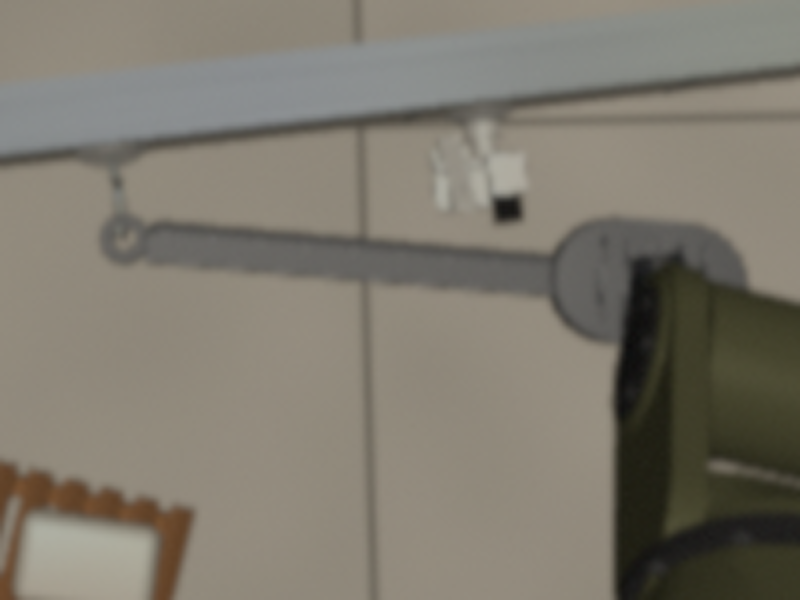

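The scrubber is swinging in with the ring still on the hook at (124,237). The handle is approaching the clip, so I'll go slower now.

```bash
python3 -m creep '[{"travel":[-0.13,0.4,0],"twist":[0,0,0],"jaw":-1},{"travel":[-0.13,0.4,0],"twist":[0,0,0],"jaw":-1},{"travel":[-0.13,0.4,0],"twist":[0,0,0],"jaw":-1},{"travel":[-0.13,0.4,0],"twist":[0,0,0],"jaw":-1}]' >/dev/null; python3 -c "from h import *;st()"
python3 -m creep '[{"travel":[-0.05,0.25,0],"twist":[0,0,0],"jaw":-1},{"travel":[-0.05,0.25,0],"twist":[0,0,0],"jaw":-1},{"travel":[-0.05,0.25,0],"twist":[0,0,0],"jaw":-1},{"travel":[-0.05,0.25,0],"twist":[0,0,0],"jaw":-1}]' >/dev/null; python3 -c "from h import *;st()"
python3 -m creep '[{"travel":[-0.05,0.25,0],"twist":[0,0,0],"jaw":-1},{"travel":[-0.05,0.25,0],"twist":[0,0,0],"jaw":-1}]' >/dev/null; python3 -c "from h import *;st()"
```

```text
t5.4 s=274.1 t=93.6 z=13.3 rpy [ 3.142 -0.     1.664] F s,t,z=-1.3 1.5 0.8 w -0.1 p [ 555.2 -109.6   13.3]
t5.8 s=276.1 t=83.8 z=13.3 rpy [-3.141 -0.     1.664] F s,t,z=0.4 1.6 0.7 w -0.1 p [ 565.3 -110.6   13.3]
t6.0 s=277.1 t=78.7 z=13.3 rpy [-3.142 -0.     1.664] F s,t,z=-0.2 1.7 0.8 w -0.4 p [ 570.4 -111.2   13.3]
```

```bash
for i in 1 ; do python3 -m creep '[{"travel":[-0.03,0.2,0],"twist":[0,0,0],"jaw":-1},{"travel":[-0.03,0.2,0],"twist":[0,0,0],"jaw":-1}]' >/dev/null; python3 -c "from h import *;st()"; done
python3 -m creep '[{"travel":[-0.03,0.2,0],"twist":[0,0,0],"jaw":-1},{"travel":[-0.03,0.2,0],"twist":[0,0,0],"jaw":-1}]' >/dev/null; python3 -c "from h import *;st()"
python3 -m creep '[{"travel":[-0.02,0.2,0],"twist":[0,0,0],"jaw":-1},{"travel":[-0.02,0.2,0],"twist":[0,0,0],"jaw":-1}]' >/dev/null; python3 - <<'E'
from h import *
st(); im=bot.camera("top"); cv2.imwrite("pics/top3.png",cv2.resize(im[190:340,260:460,::-1],None,fx=4,fy=4,interpolation=cv2.INTER_CUBIC))
E
```

```text
t6.2 s=277.6 t=74.7 z=13.3 rpy [-3.142  0.     1.664] F s,t,z=-0.5 1.7 1.0 w 0.1 p [ 574.4 -111.4   13.3]
t6.4 s=278.3 t=70.9 z=13.3 rpy [-3.141 -0.     1.664] F s,t,z=0.5 3.5 2.7 w 0.0 p [ 578.3 -111.6   13.3]
t6.6 s=278.7 t=66.8 z=13.3 rpy [-3.141  0.     1.664] F s,t,z=0.5 3.9 2.1 w 0.0 p [ 582.3 -111.7   13.3]
```

View pics/top3.png

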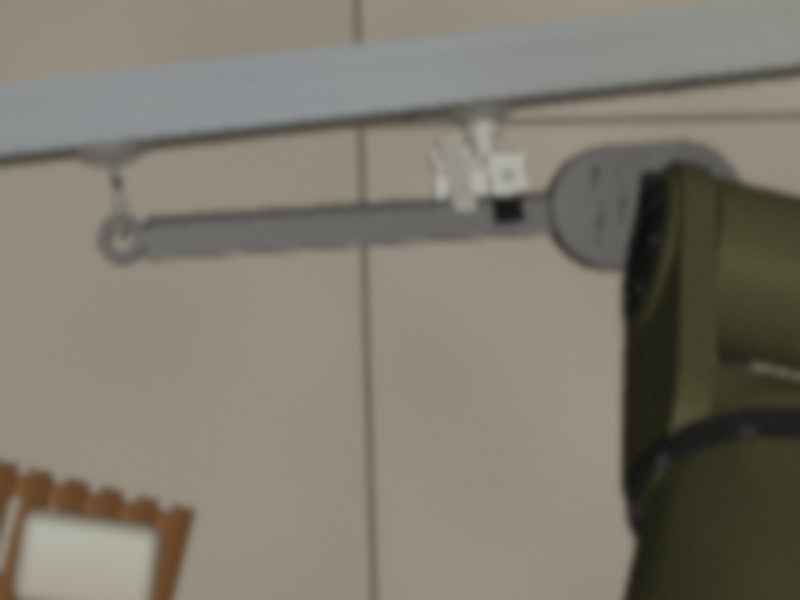

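The handle is in the jaw, just past the black pad at (508,208), and the strap bar is raised at (460,185). I'll carry on in small steps and watch the force.

```bash
python3 -m creep '[{"travel":[0,0.15,0],"twist":[0,0,0],"jaw":-1},{"travel":[0,0.15,0],"twist":[0,0,0],"jaw":-1}]' >/dev/null; python3 -c "from h import *;st()"
python3 -m creep '[{"travel":[0,0.15,0],"twist":[0,0,0],"jaw":-1},{"travel":[0,0.15,0],"twist":[0,0,0],"jaw":-1}]' >/dev/null; python3 -c "from h import *;st()"
python3 -m creep '[{"travel":[0,0.15,0],"twist":[0,0,0],"jaw":-1},{"travel":[0,0.15,0],"twist":[0,0,0],"jaw":-1}]' >/dev/null; python3 -c "from h import *;st()"
```

```text
t6.8 s=278.7 t=63.9 z=13.3 rpy [-3.141  0.     1.664] F s,t,z=1.4 4.5 2.6 w 0.2 p [ 585.3 -111.4   13.3]
t7.0 s=278.7 t=60.9 z=13.3 rpy [-3.141  0.     1.664] F s,t,z=1.1 5.9 2.7 w 0.2 p [ 588.3 -111.1   13.3]
t7.2 s=278.7 t=57.9 z=13.3 rpy [-3.141  0.     1.664] F s,t,z=1.7 4.6 2.4 w 0.0 p [ 591.2 -110.9   13.3]
```

```bash
python3 -m creep '[{"travel":[0,0.1,0],"twist":[0,0,0],"jaw":-1},{"travel":[0,0.1,0],"twist":[0,0,0],"jaw":-1}]' >/dev/null; python3 -c "from h import *;st()"
python3 -m creep '[{"travel":[0,0.1,0],"twist":[0,0,0],"jaw":-1}]' >/dev/null; python3 -c "from h import *;st()"
python3 -m creep '[{"travel":[0,0.1,0],"twist":[0,0,0],"jaw":-1}]' >/dev/null; python3 -c "from h import *;st()"
```

```text
t7.5 s=278.8 t=55.9 z=13.3 rpy [-3.141  0.     1.664] F s,t,z=2.8 5.0 2.2 w 0.5 p [ 593.2 -110.8   13.3]
t7.5 s=278.8 t=54.9 z=13.3 rpy [-3.141  0.     1.664] F s,t,z=3.3 5.4 2.9 w -0.1 p [ 594.3 -110.7   13.3]
t7.7 s=278.9 t=53.9 z=13.3 rpy [-3.141  0.     1.664] F s,t,z=2.8 4.2 2.4 w 0.1 p [ 595.2 -110.7   13.3]
```

```bash
python3 -m creep '[{"travel":[0,0.08,0],"twist":[0,0,0],"jaw":-1}]' >/dev/null; python3 -c "from h import *;st()"
python3 -m creep '[{"travel":[0,0.08,0],"twist":[0,0,0],"jaw":-1}]' >/dev/null; python3 -c "from h import *;st()"
python3 -m creep '[{"travel":[0,0.08,0],"twist":[0,0,0],"jaw":-1}]' >/dev/null; python3 -c "from h import *;st()"
```

```text
t7.8 s=278.9 t=53.1 z=13.3 rpy [-3.141  0.     1.664] F s,t,z=3.3 5.4 2.7 w 0.0 p [ 596.  -110.6   13.3]
t7.8 s=278.9 t=52.3 z=13.3 rpy [-3.141  0.     1.664] F s,t,z=2.3 5.6 1.9 w -0.0 p [ 596.8 -110.5   13.3]
t8.0 s=278.9 t=51.5 z=13.3 rpy [-3.141  0.     1.664] F s,t,z=2.4 4.9 2.2 w -0.0 p [ 597.6 -110.5   13.3]
```

```bash
python3 -m creep '[{"travel":[0,0.07,0],"twist":[0,0,0],"jaw":-1}]' >/dev/null; python3 -c "from h import *;st()"
python3 -m creep '[{"travel":[0,0.07,0],"twist":[0,0,0],"jaw":-1}]' >/dev/null; python3 -c "from h import *;st()"
python3 -m creep '[{"travel":[0,0.07,0],"twist":[0,0,0],"jaw":-1}]' >/dev/null; python3 - <<'E'
from h import *
st(); im=bot.camera("top"); cv2.imwrite("pics/top4.png",cv2.resize(im[190:340,260:460,::-1],None,fx=4,fy=4,interpolation=cv2.INTER_CUBIC))
E
```

```text
t8.1 s=278.9 t=50.8 z=13.3 rpy [-3.141  0.     1.664] F s,t,z=2.4 4.6 3.2 w 0.1 p [ 598.3 -110.4   13.3]
t8.2 s=278.9 t=50.1 z=13.3 rpy [-3.141  0.     1.664] F s,t,z=3.0 4.5 3.4 w 0.0 p [ 599.  -110.3   13.3]
t8.2 s=278.9 t=49.4 z=13.3 rpy [-3.141  0.     1.664] F s,t,z=4.2 5.7 3.0 w 0.1 p [ 599.7 -110.3   13.3]
```

View pics/top4.png

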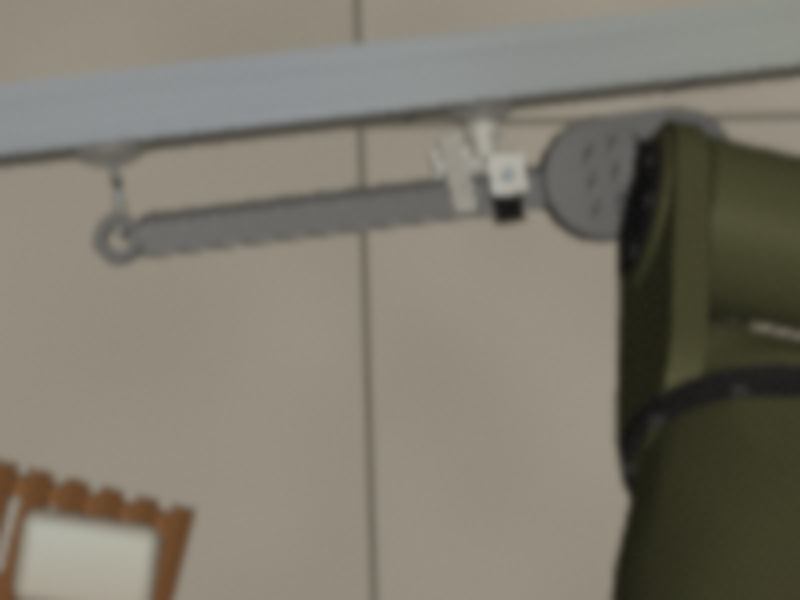

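The handle is now nearly parallel to the upstand: its slope is -0.12 against -0.11 for the upstand. The force hasn't risen yet, so I'll continue.

```bash
python3 -m creep '[{"travel":[0,0.07,0],"twist":[0,0,0],"jaw":-1}]' >/dev/null; python3 -c "from h import *;st()"
python3 -m creep '[{"travel":[0,0.07,0],"twist":[0,0,0],"jaw":-1}]' >/dev/null; python3 -c "from h import *;st()"
python3 -m creep '[{"travel":[0,0.07,0],"twist":[0,0,0],"jaw":-1}]' >/dev/null; python3 -c "from h import *;st()"
```

```text
t8.4 s=278.9 t=48.7 z=13.3 rpy [-3.141  0.     1.664] F s,t,z=3.4 5.2 3.0 w 0.2 p [ 600.4 -110.2   13.3]
t8.5 s=278.9 t=48.0 z=13.3 rpy [-3.141  0.     1.664] F s,t,z=2.6 4.6 3.5 w 0.1 p [ 601.1 -110.1   13.3]
t8.6 s=278.9 t=47.3 z=13.3 rpy [-3.141  0.     1.664] F s,t,z=3.0 5.7 3.7 w 0.4 p [ 601.8 -110.    13.3]
```

```bash
python3 -m creep '[{"travel":[0,0.07,0],"twist":[0,0,0],"jaw":-1}]' >/dev/null; python3 -c "from h import *;st()"
python3 -m creep '[{"travel":[0,0.07,0],"twist":[0,0,0],"jaw":-1}]' >/dev/null; python3 -c "from h import *;st()"
python3 -m creep '[{"travel":[0,0.07,0],"twist":[0,0,0],"jaw":-1}]' >/dev/null; python3 -c "from h import *;st()"
```

```text
t8.7 s=278.9 t=46.6 z=13.3 rpy [-3.141  0.     1.664] F s,t,z=2.2 5.5 3.2 w -0.4 p [ 602.5 -110.    13.3]
t8.8 s=278.9 t=45.9 z=13.3 rpy [-3.141  0.     1.664] F s,t,z=2.6 4.7 2.4 w -0.0 p [ 603.2 -109.9   13.3]
t8.9 s=278.9 t=45.3 z=13.3 rpy [-3.141  0.     1.664] F s,t,z=2.8 8.9 3.8 w -0.2 p [ 603.8 -109.9   13.3]
```

The force has started rising. I'll hold to confirm, then make one smaller step.

```bash
python3 -m creep '[{"travel":[0,0,0],"twist":[0,0,0],"jaw":-1}]' >/dev/null; python3 -c "from h import *;st()"
python3 -m creep '[{"travel":[0,0.02,0],"twist":[0,0,0],"jaw":-1}]' >/dev/null; python3 -c "from h import *;st()"
```

```text
t9.0 s=278.9 t=45.4 z=13.3 rpy [-3.141  0.     1.664] F s,t,z=2.6 6.8 4.6 w 0.2 p [ 603.7 -109.9   13.3]
t9.1 s=278.9 t=45.3 z=13.2 rpy [-3.141  0.     1.664] F s,t,z=3.5 9.3 4.8 w -0.2 p [ 603.8 -109.9   13.2]
```

```bash
python3 -m creep '[{"travel":[0,0.02,0],"twist":[0,0,0],"jaw":-1},{"travel":[0,0,0],"twist":[0,0,0],"jaw":-1}]' >/dev/null; python3 -c "from h import *;st()"

```

```text
t9.3 s=278.9 t=45.3 z=13.2 rpy [-3.14   0.     1.664] F s,t,z=2.8 9.0 5.6 w -0.4 p [ 603.8 -109.9   13.2]
```

Two further commands produced no motion at about 9 N, so the handle is on the back plate. I'll retreat and check.

```bash
python3 -m creep '[{"travel":[0,-0.3,0],"twist":[0,0,0],"jaw":-1},{"travel":[0,-1,0],"twist":[0,0,0],"jaw":-1},{"travel":[0,-2,0],"twist":[0,0,0],"jaw":-1},{"travel":[0,-2,-2],"twist":[0,0,0],"jaw":-1},{"travel":[0,-2,-4],"twist":[0,0,0],"jaw":-1},{"travel":[0,-4,-4],"twist":[0,0,0],"jaw":-1},{"travel":[0,-4,0],"twist":[0,0,0],"jaw":-1},{"travel":[0,0,0],"twist":[0,0,0],"jaw":-1}]' >/dev/null; python3 - <<'E'
from h import *
st(); im=bot.camera("top"); np.save("pics/top5.npy",im);cv2.imwrite("pics/top5.png",cv2.resize(im[190:340,260:460,::-1],None,fx=4,fy=4,interpolation=cv2.INTER_CUBIC))
a=cv2.resize(im[205:255,355:405,::-1],None,fx=11,fy=11,interpolation=cv2.INTER_LINEAR);cv2.imwrite("pics/top5z.png",a)
E
```

```text
t10.1 s=278.3 t=195.9 z=109.3 rpy [3.141 0.    1.663] F s,t,z=-0.1 -0.3 1.1 w 0.2 p [ 453.8 -123.2  109.3]
```

View pics/top5.png

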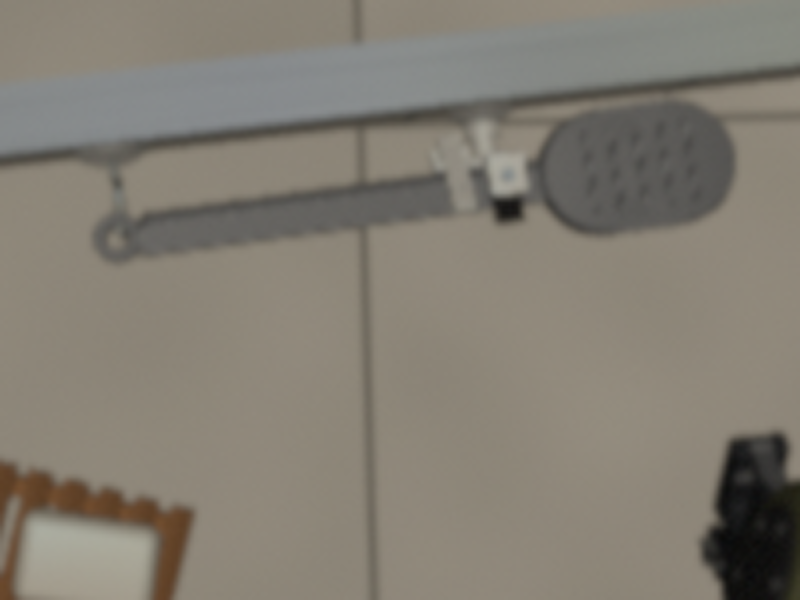

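View pics/top5z.png

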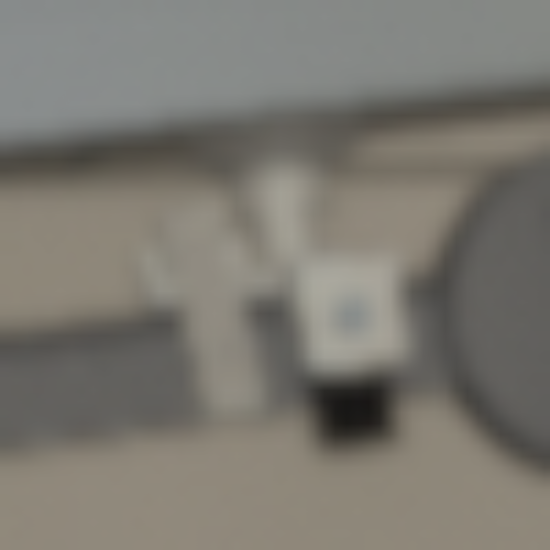

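The strap is clearly visible: it runs up from the hinge at about (371,223) px to its end at (376.4,242.3), with the handle under it. The ring is still on the hook. Next I'll compute the press point.

```bash
python3 - <<'E'
from h import *
for n,uv,z in(("end z58",(376.4,242.3),58),("end z53",(376.4,242.3),53),("end z62",(376.4,242.3),62),("strap root",(373,226),28),("handle +edge at clip",(379.5,233),17),("jaw left edge",(382.5,234),41),("hook",(290,248),43),("ring",(289.3,249.5),17)):
    p=cast("top",uv,z);d=p[:2]-H;print(n,"s %.1f t %.1f"%(d@U,d@T))
E
```

```text
end z58 s 183.7 t 10.4
end z53 s 184.4 t 10.2
end z62 s 183.1 t 10.6
strap root s 185.2 t -27.7
handle +edge at clip s 199.3 t -11.5
jaw left edge s 201.6 t -6.8
hook s -0.5 t 0.5
ring s -3.6 t 2.0
```

```bash
python3 -m creep '[{"travel":[1.6,3.1,0],"twist":[0,0,0],"jaw":-1},{"travel":[1.6,3.1,0],"twist":[0,0,0],"jaw":-1},{"travel":[1.6,3.1,0],"twist":[0,0,0],"jaw":-1},{"travel":[1.6,3.1,0],"twist":[0,0,0],"jaw":-1},{"travel":[1.6,3.1,0],"twist":[0,0,0],"jaw":-1},{"travel":[1.6,3.1,0],"twist":[0,0,0],"jaw":-1},{"travel":[0,0,2],"twist":[0,0,0],"jaw":-1},{"travel":[0,0,1.5],"twist":[0,0,0],"jaw":-1},{"travel":[0,0,0.5],"twist":[0,0,0],"jaw":-1},{"travel":[0,0,0],"twist":[0,0,0],"jaw":-1}]' >/dev/null; python3 -c "from h import *;st()"

```

```text
t11.2 s=182.8 t=7.6 z=67.7 rpy [-3.14  -0.     1.663] F s,t,z=-0.5 -0.6 -0.2 w 0.1 p [632.4 -10.7  67.7]
```

```bash
python3 -m creep '[{"travel":[0,-0.3,0],"twist":[0,0,0],"jaw":-1},{"travel":[0,0,0.4],"twist":[0,0,0],"jaw":-1},{"travel":[0,0,0.4],"twist":[0,0,0],"jaw":-1}]' >/dev/null; python3 -c "from h import *;st()"
python3 -m creep '[{"travel":[0,0,0.4],"twist":[0,0,0],"jaw":-1},{"travel":[0,0,0.4],"twist":[0,0,0],"jaw":-1}]' >/dev/null; python3 -c "from h import *;st()"
python3 -m creep '[{"travel":[0,0,0.4],"twist":[0,0,0],"jaw":-1},{"travel":[0,0,0.4],"twist":[0,0,0],"jaw":-1}]' >/dev/null; python3 -c "from h import *;st()"
```

```text
t11.4 s=182.8 t=10.0 z=61.2 rpy [3.14  0.    1.663] F s,t,z=-0.1 -0.3 0.5 w -0.0 p [630.  -11.   61.2]
t11.7 s=182.7 t=10.2 z=53.0 rpy [3.142 0.    1.664] F s,t,z=1.1 0.2 1.6 w -0.1 p [629.8 -10.9  53. ]
t11.8 s=182.7 t=10.1 z=44.4 rpy [3.141 0.    1.664] F s,t,z=0.3 0.1 1.4 w 0.2 p [629.9 -10.8  44.4]
```

Fz is steady at 1.5 N, so the strap is moving down. I'll continue with a force check at each step.

```bash
python3 -m creep '[{"travel":[0,0,0.3],"twist":[0,0,0],"jaw":-1},{"travel":[0,0,0.3],"twist":[0,0,0],"jaw":-1}]' >/dev/null; python3 -c "from h import *;st()"
python3 -m creep '[{"travel":[0,0,0.2],"twist":[0,0,0],"jaw":-1}]' >/dev/null; python3 -c "from h import *;st()"
python3 -m creep '[{"travel":[0,0,0.1],"twist":[0,0,0],"jaw":-1}]' >/dev/null; python3 -c "from h import *;st()"
```

```text
t12.1 s=182.6 t=10.2 z=38.3 rpy [-3.141 -0.     1.664] F s,t,z=-0.0 0.9 1.5 w 0.0 p [629.8 -10.8  38.3]
t12.2 s=182.6 t=10.2 z=36.3 rpy [-3.141 -0.     1.664] F s,t,z=-1.2 0.4 0.7 w 0.1 p [629.8 -10.8  36.3]
t12.2 s=182.6 t=10.2 z=35.4 rpy [-3.141  0.     1.664] F s,t,z=0.8 0.6 0.8 w -0.1 p [629.8 -10.8  35.4]
```

```bash
python3 -m creep '[{"travel":[0,0,0.1],"twist":[0,0,0],"jaw":-1}]' >/dev/null; python3 -c "from h import *;st()"
python3 -m creep '[{"travel":[0,0,0.1],"twist":[0,0,0],"jaw":-1}]' >/dev/null; python3 -c "from h import *;st()"
python3 -m creep '[{"travel":[0,0,0.1],"twist":[0,0,0],"jaw":-1}]' >/dev/null; python3 -c "from h import *;st()"
python3 -m creep '[{"travel":[0,0,0.05],"twist":[0,0,0],"jaw":-1}]' >/dev/null; python3 -c "from h import *;st()"
```

```text
t12.3 s=182.6 t=10.1 z=34.6 rpy [3.142 0.    1.664] F s,t,z=-0.4 0.4 1.3 w -0.3 p [629.9 -10.8  34.6]
t12.4 s=182.6 t=10.1 z=33.7 rpy [3.141 0.    1.664] F s,t,z=-0.5 1.7 1.4 w 0.1 p [629.9 -10.8  33.7]
t12.6 s=182.7 t=10.1 z=32.7 rpy [3.142 0.    1.664] F s,t,z=-0.3 1.3 1.5 w -0.0 p [629.9 -10.8  32.7]
t12.7 s=182.6 t=10.2 z=32.0 rpy [-3.141 -0.     1.664] F s,t,z=0.3 0.9 1.9 w 0.1 p [629.8 -10.8  32. ]
```

```bash
python3 -m creep '[{"travel":[0,0,0.05],"twist":[0,0,0],"jaw":-1}]' >/dev/null; python3 -c "from h import *;st()"
python3 -m creep '[{"travel":[0,0,0.03],"twist":[0,0,0],"jaw":-1}]' >/dev/null; python3 -c "from h import *;st()"
python3 -m creep '[{"travel":[0,0,0.03],"twist":[0,0,0],"jaw":-1}]' >/dev/null; python3 -c "from h import *;st()"
```

```text
t12.8 s=182.6 t=10.1 z=31.6 rpy [3.142 0.    1.664] F s,t,z=1.2 1.6 0.9 w -0.0 p [629.9 -10.8  31.6]
t12.8 s=182.6 t=10.1 z=31.5 rpy [3.142 0.    1.664] F s,t,z=0.2 3.2 5.4 w -0.2 p [629.9 -10.8  31.5]
t12.9 s=182.6 t=10.1 z=31.4 rpy [3.142 0.    1.664] F s,t,z=0.7 3.8 7.6 w -0.1 p [629.9 -10.8  31.4]
```

The stop is at z = 31.5 mm, exactly the closed height. I'll lift away and inspect.

```bash
python3 -m creep '[{"travel":[0,0,-0.3],"twist":[0,0,0],"jaw":-1},{"travel":[0,0,-1.5],"twist":[0,0,0],"jaw":-1},{"travel":[0,0,-3],"twist":[0,0,0],"jaw":-1},{"travel":[0,0,-3],"twist":[0,0,0],"jaw":-1},{"travel":[0,-4,-2],"twist":[0,0,0],"jaw":-1},{"travel":[0,-4,0],"twist":[0,0,0],"jaw":-1},{"travel":[0,-4,0],"twist":[0,0,0],"jaw":-1},{"travel":[0,-4,0],"twist":[0,0,0],"jaw":-1},{"travel":[0,-3,0],"twist":[0,0,0],"jaw":-1},{"travel":[0,0,0],"twist":[0,0,0],"jaw":-1},{"travel":[0,0,0],"twist":[0,0,0],"jaw":-1}]' >/dev/null; python3 - <<'E'
from h import *
st(); im=bot.camera("top"); cv2.imwrite("pics/top6.png",cv2.resize(im[190:340,260:460,::-1],None,fx=4,fy=4,interpolation=cv2.INTER_CUBIC))
a=cv2.resize(im[205:255,355:405,::-1],None,fx=11,fy=11,interpolation=cv2.INTER_LINEAR);cv2.imwrite("pics/top6z.png",a)
for t in(10,28-0): print(proj("top",[*(H+184*U+t*T),31.5]))
cv2.imwrite("pics/top6full.png",im[:,:,::-1])
E
```

```text
t14.1 s=182.8 t=199.6 z=130.3 rpy [3.139e+00 1.000e-03 1.663e+00] F s,t,z=0.2 0.3 0.2 w -0.4 p [441.2 -28.6 130.3]
[374.80700561 242.93474162]
[375.83354735 251.11395906]
```

View pics/top6.png

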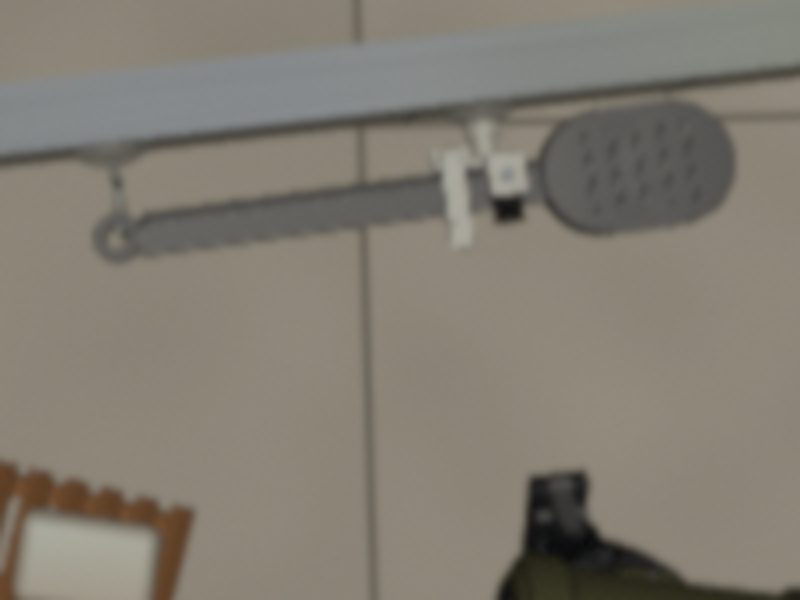

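View pics/top6z.png

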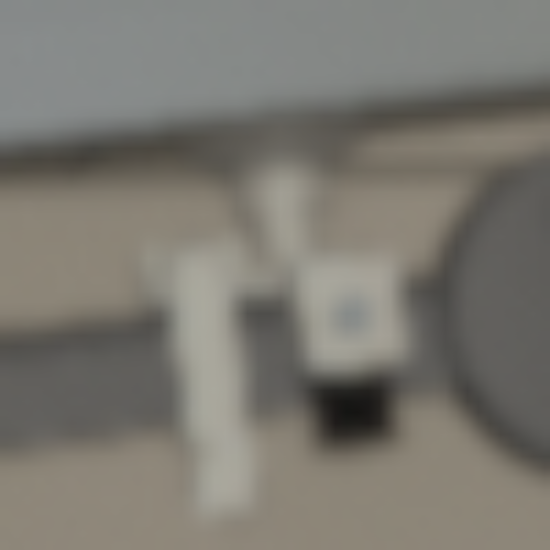

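View pics/top6full.png

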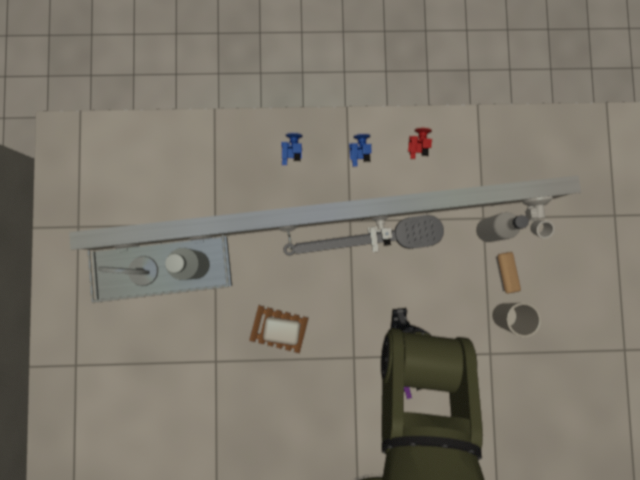

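The strap now lies flat across the handle, with its tab end at (375.5,251.5) px against (375.8,251.1) predicted for fully closed. The ring is on the hook at (289,249), the bystanders haven't moved and the arm is clear, so I'm handing in.

```bash
python3 -c "from bench import bot;print(bot.finish_job())"
```

```text
the job is handed in; nothing more can be done
None
```

I swung the scrubber in by pushing the side of its head with the shut fingers until the handle reached the clip's back plate. I then closed the strap from above, backed off and handed the job in at about 14 s. No verdict was reported.

**Handle home:** the push settled at about 9 N with no further movement. By my lever estimate that is 11-14 N on the clip; I could not measure the clip force directly.

**Strap:** it went down with about 1.5 N and stopped at 31.5 mm, which is its closed height. I pressed it to 7.6 N at the stop. In the last picture its tab end is within 1 px of where it should be when closed.

**Scrubber pose:** it lies about 0.01-0.02 rad off the upstand's line.

**Other toiletries:** they look unmoved by eye in the top view.

**Checks that disagreed:**
- **Ring on the hook:** the image put the ring centre about 4 mm from the hook, slightly more than its 3 mm of play. That is within measuring error and under the 6 mm limit, and the ring is visibly still on.
- **Hook to tile:** my first estimate of the tile face put the hook 50 mm out instead of the stated 45 mm, so I used the hook as the reference instead.

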